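# Draw a walnut from the desk dispenser and lift it with tongs

### The job

Get one walnut out of the white snack dispenser: pull its black knob all the way out so that the nut drops into the steel dish, then push the knob fully home again. Then pick up the kitchen tongs from their wooden rest, close them on the walnut and lift it well clear of the dispenser, at least 15 cm above the desk, and finish while still holding it there in the tongs. Only the tongs may touch the nut, never the robot itself, and leave the other things on the desk where they are.

Things in the scene. Friction and masses are not known exactly. Their poses are not given: they have to be found in the camera images.
- dispenser: White snack dispenser, clear jar of nuts on top, fixed. Housing 130 deep (x) x 200 wide x 110 high mm; the jar, to 234 mm high, stands 32 mm behind the front face. Origin: desk level under the middle of the front face. Own x points from the face into the housing, y left. In front of the face on the right (y -0.09 to 0, x -0.085 to -0.005) is the steel catch dish, rim below 29 mm.
- knob (a point): Centre of the black cylindrical slide knob, 28 mm diameter, 22 mm long, axis along the dispenser's x, on a 10 mm rod; 79 mm above the desk, 51 mm in front of the face when home, 50 mm left of the dispenser's middle. Pinch it from above with the fingers left and right of it. Moves with the slide.
- slide (a joint): Slide: 0 fully home, 0.075 m fully out (stop), moving along the dispenser's own -x. An over-centre detent resists with up to about 6 N in the first half of the stroke either way, then snaps on to the end. Its bottomless pocket carries the nut past the front face, where it drops into the dish; the slide passes 6 mm above it. While out, the slide covers the dish.
- dish (a point): Lowest point (centre) of the catch dish, a steel funnel 80 x 90 mm sloping 8 degrees; 22 mm above the desk, 45 mm in front of the dispenser's face, 45 mm right of its middle. The nut settles here, centre 17 mm higher. On the robot's side a stop tab 22 mm wide (narrower than the nut), to 46 mm above the desk, stands 24 to 30 mm before this point: let the tongs' arms pass either side of it.
- walnut: The walnut, a brown ball of 34 mm diameter, about 20 g; origin at its centre. Starts hidden in the slide's pocket inside the dispenser. (Those in the jar are stock and cannot be taken.)
- tongs: Steel tongs lying on their side, 120 g, arms closing horizontally. Origin: hinge pin at the back, underside. x: hinge to jaws, 216 mm. Arms sprung open: 62 mm wide over the black grip patches, 70 mm between jaws. The spring takes 9 N at the patches to start, 13 N at the nut: squeeze with 20 N. At 56 mm over the patches they are held, jaws 58 mm apart; at 45 mm the jaws hold the nut.
- tongs_grip (a point): Point midway between the black grip patches (32 mm long, 26 mm high, on the arms' outer faces), x 0.095 from the hinge, near the centre of mass, mid-height of the arms; 40 mm above the desk at the start. Grip here from above, across both arms.
- tongs_jaws (a point): Point midway between the jaws, x 0.203 from the hinge (108 mm ahead of tongs_grip), mid-height of the jaws. Jaw plates are 16 mm high and 26 mm long along the tongs.
- rest: Wooden tongs rest fixed to the desk: 6 mm base plate 190 x 100 mm with two crossbars, tops 30 mm above the desk, at x 0.03 and 0.17. Origin at desk level right under the tongs' hinge at the start; x along the tongs.
- mug: White mug, 80 mm across, 95 mm high, origin under its centre. Bystander.
- pencup: Dark steel cup, 76 mm across, 100 mm high, origin under its centre. Bystander.
- jar: Glass jar with steel cap, 72 mm across, 90 mm high, origin under its centre. Bystander.
- stapler: Black stapler, 125 x 32 mm, 48 mm high, origin under its centre, long along x. Bystander.
- calculator: Grey pocket calculator lying flat, 125 x 75 mm, 13 mm high, origin under its centre. Bystander.
- tape: Roll of tape lying flat, 72 mm across, 24 mm high, origin under its centre. Bystander.
- dumbbell: 1 kg black dumbbell lying down, 130 mm long (x), 60 mm high, origin under its centre. Bystander.
Mind the look-alikes: they are no part of the job. Several things have the shape of the tongs; the one meant has the colours described above.

How it is judged:
On the way, in this order (a step that is already met when the one before it is completed fails the run):
1. the slide is pulled all the way out (over 68 mm) (value of joint slide above 0.068 m), for 0.1 s.
2. the slide is fully home again (within 6 mm) with the walnut lying in the dish (value of joint slide below 0.006 m and distance between walnut and dish below 0.035 m), for 0.2 s.
3. the walnut is gripped by the tongs and off the dish (contact force between walnut and tongs above 0.5 N and contact force between walnut and dispenser below 0.02 N and distance between walnut and tongs_jaws below 0.03 m), for 0.2 s.
At the end, for the whole second after the job is handed in: The walnut is still held between the tongs' jaws (within 30 mm of the jaw point, pressed by over 0.5 N), its centre over 120 mm above the desk and at rest (under 0.05 m/s), the tongs are held in the robot's fingers; walnut and tongs touch neither dispenser nor rest; the slide is home within 6 mm (all of step 3 and height (world z) of walnut above 0.12 m and contact force between tongs and dispenser below 0.05 N and contact force between tongs and rest below 0.05 N and contact force between tongs and the fingers above 1 N and linear speed of walnut below 0.05 m/s and value of joint slide below 0.006 m); the arm keeps its last pose, push and grip.
It fails at once if the fingers or the arm touch the walnut (contact force between walnut and the fingers above 0.3 N or contact force between walnut and the arm above 0.3 N).
It fails at once if one of the other things on the desk is moved by more than 30 mm (distance of any of mug, pencup, jar, stapler, calculator, tape, dumbbell from where it was at the start of the episode above 0.03 m).
It also fails if it takes over 64 s, if anything falls off the work surface, if the arm or the gripper's body presses on something with over 40 N, if the wrist force passes 120 N, or if a joint passes its speed limit or range.

### The arm

A 7-joint arm with a two-finger parallel gripper is mounted at the origin on the work surface. World frame = base frame: x ahead of the robot, y to its left, z up, the work surface at z = 0. Lengths are in m, angles in rad, forces in N, time in s.
With the tool pointing down it reaches from about 0.4 to 0.85 m from the base axis. Payload 10.4 kg.
Tool frame: the origin (TCP) lies between the finger pads; the fingertips stand manip.tcp_to_tips ahead of it and the grasp point (between the pads) lies 2 mm behind it (manip.tcp_to_tips is the distance from the TCP to the fingertips, in m); y points along the fingers, z is the direction in which the jaws open and shut, and the axes are right-handed (so a half turn about y gives the same grasp; the last joint's range is limited). The gripper opens to 85 mm and grips with 20 to 120 N. Pads are 22 mm wide; open, the fingers measure 114 mm over their backs; the gripper's body (76 mm by 85 mm) begins 54 mm behind the grasp point. The pads swing forward as they close: fully open they stand 13 mm farther back than shut.
Start: joints at [1.226, 0.332, -0.065, 1.46, 0.022, 1.35, -0.088], TCP at [0.198, -0.593, 0.248] pointing down, gripper open.
Joint ranges: [-2.6, 2.6], [-0.5, 2.12], [-1.47, 1.34], [0.16, 2.42], [-1.27, 4.41], [0.06, 2.06], [-2.6, 2.6]. Speed limits (rad/s): [2.22, 2.22, 2.79, 2.79, 3.14, 3.14, 3.14].

### API

Orientations are given as a unit quaternion [x, y, z, w].
In Python, from workcell import manip gives the robot as it stands. The module is installed in compiled form; this text tells all that it offers.
- The arm moves only by the tool move_arm, never from a script. Its argument "increments" is a list of rows, each an object with "offset": the shift along the tool's x, y, z in m, a list of three; "yaw": the turn about the tool's y in degrees; "jaw": the closure in counts, from 0 (fully open) to 255 (shut). In form: [{"offset": [tx, ty, tz], "yaw": yaw, "jaw": jaw}, ...]. A call has 1 to 10 rows; each row is the pose to reach, as a shift and turn from the pose measured when the call began, along the tool's axes at that moment; what a row does not reach only later rows make up. A row lasts 1/12 s, in which the tool goes at most 41.7 mm and 7.16 degrees, less where a joint would pass 70% of its speed; a pose out of reach is approached as far as the arm can. A call with a gripper value outside its range is refused whole. The fingers move at their own pace and stop on an object; "squeeze" is the grip in N (left out, the last holds). Time passes only in rows, so rows that repeat a pose let the fingers close. It gives the time, the measured TCP pose, the force and the opening at its end, in the units of the state.
- manip.get_obs(): the state, without advancing time (a new reading comes with each control period).
- manip.camera(name): name is "scene" or "side" or "wrist"; returns a dict with "pixels" (400x640x3 uint8, red, green, blue), "depth" (400x640 float32, m along the optical axis (not along the pixel's ray), 0 where there is no reading), "intrinsics" (3x3 intrinsics, pixels), "R" (3x3) and "t" (3): a world point X has camera coordinates R X + t; the wrist camera has in their place "mount" (4x4, takes a point from camera to tool coordinates, whose origin is the TCP and whose axes are the tool frame's). Camera axes: x right, y down, z forward; pixel columns grow to the right and rows downward; lengths in m; the calibration is good to about 2 mm. A picture is of the moment at which its call begins: read the wrist's pose just before it.
- manip.hand_in(): hands the job in, once; it reports no verdict.
Trained networks look in a picture, given as the dict that the camera call returned (one of the last four; its "shot" number tells which), for a name from the list of things; names that differ only in an ending like _2 or _b are one class to them, and where a whole thing is asked for, a point or a joint stands for the part that bears it (a point fixed in the world has none). Each returns a list of dicts, best first, with "confidence" (0 to 1); they miss things now and then, are a little off and sometimes report something else, mostly with a low value. They report only what shows in the picture. A call takes as long as a camera call. They do not tell look-alikes from the thing itself.
- manip.recognise(picture, query): "bbox" ([left, top, right, bottom] in pixels, round what is visible of it).
- manip.spot_point(picture, query): "centre" ([column, row] in pixels: a listed point, or the origin of a listed thing).
The state is a dict: "clock": time; "joint_pos": joint angles; "joint_velocities": joint speeds; "tau": joint torques, N m; "position": TCP position; "ee_rot": TCP orientation; "ft_force": force on the tool from outside, world axes, zero at the start; "torque": the same for the moment, N m; "grip_width": opening from 0.0 (shut) to 1.0 (fully open).
Only numpy, scipy, OpenCV 4.12 (cv2) and the standard library are available. Lean on these libraries where they do the work, as an engineer would, in place of code of your own. Each camera call takes 0.05 s, during which the arm holds its last target. There are 200 camera calls.

## Working session

There is one attempt and no reset: what is moved stays moved. The work goes in short steps, Python scripts to look and compute and a tool call to move; the robot and the scene stay as the last step left them, time stands still between calls to the robot, and variables do not carry over. Pictures are saved under pics/ and viewed, about 8 in all and at most 12, crops included, and the job is handed in when it is done.

Besides the shell and the picture viewer there is one more tool, called after ">>>" by a JSON object that holds its "fn" and its "kwargs", one argument or row to a line. move_arm: Moves the arm, as the interface text tells. Its arguments: {"type":"object","properties":{"increments":{"type":"array","items":{"type":"object","properties":{"offset":{"type":"array","items":{"type":"number"}},"yaw":{"type":"number"},"jaw":{"type":"number"}}}},"squeeze":{"type":"number"}},"required":["increments"]}

```bash
mkdir -p pics
cat > h.py <<'E'
import numpy as np, cv2
from workcell import manip
from scipy.spatial.transform import Rotation as Rn
def pt(c,px,depth=None,z=None):
    K,R,t=c["intrinsics"],np.array(c["R"]),np.array(c["t"])
    r=R.T@np.linalg.inv(K)@[px[0],px[1],1]; o=-R.T@t
    if z is not None: return o+r*(z-o[2])/r[2]
    u,v=int(round(px[0])),int(round(px[1]))
    d=c["depth"][max(v-1,0):v+2,max(u-1,0):u+2]; d=d[d>0]
    return o+r*(np.median(d) if len(d) else np.nan)
def save(c,n): cv2.imwrite(f"pics/{n}.png",c["pixels"][:,:,::-1])
E
python3 - <<'E'
from h import *
o=manip.get_obs();print({k:np.round(v,3) for k,v in o.items()}, manip.tcp_to_tips)
print(Rn.from_quat(o["ee_rot"]).as_matrix().round(3))
ims=[]
for n in ["scene","side"]:
    c=manip.camera(n);save(c,n+"0");ims.append(c["pixels"])
    print(n,(-np.array(c["R"]).T@c["t"]).round(3))
    for q,z in [("knob",.079),("dish",.022),("tongs_grip",.04),("tongs_jaws",.04),("tongs",.03),("dispenser",0),("rest",0)]:
        for r in manip.spot_point(c,q)[:4]:
            print(q,round(r["confidence"],2),np.round(r["centre"]),pt(c,r["centre"],z=z).round(3))
    
cv2.imwrite("pics/both0.png",np.vstack(ims)[:,:,::-1])
E
```

```text
{'clock': np.float64(0.0), 'joint_pos': array([ 1.226,  0.333, -0.065,  1.461,  0.022,  1.35 , -0.089]), 'joint_velocities': array([ 0.   ,  0.001, -0.001,  0.002, -0.001,  0.001, -0.001]), 'tau': array([-1.0000e-03, -6.2545e+01,  4.8000e-02, -3.9160e+01,  1.6000e-02,
        1.0000e-02,  0.0000e+00]), 'position': array([ 0.198, -0.593,  0.248]), 'ee_rot': array([-0.113,  0.698, -0.697,  0.113]), 'ft_force': array([-0.862, -0.359,  0.355]), 'torque': array([-0.006,  0.029,  0.007]), 'grip_width': np.float64(0.998)} 0.017
[[-0.949 -0.     0.316]
 [-0.316  0.001 -0.949]
 [ 0.    -1.    -0.001]]
scene [ 1.363 -1.017  0.933]
knob 0.42 [367. 168.] [0.573 0.145 0.079]
dish 0.8 [353. 191.] [0.577 0.061 0.022]
tongs_grip 0.96 [284. 229.] [ 0.571 -0.278  0.04 ]
tongs_grip 0.74 [152. 261.] [ 0.401 -0.637  0.04 ]
tongs_grip 0.58 [214. 210.] [ 0.332 -0.371  0.04 ]
tongs_jaws 0.88 [127. 245.] [ 0.286 -0.651  0.04 ]
tongs_jaws 0.84 [187. 213.] [ 0.283 -0.44   0.04 ]
tongs_jaws 0.82 [310. 245.] [ 0.679 -0.275  0.04 ]
tongs 0.8 [174. 275.] [ 0.484 -0.62   0.03 ]
tongs 0.78 [246. 210.] [ 0.398 -0.287
[... 272 characters left out ...]
5. 234.] [0.578 0.066 0.022]
dish 0.56 [360. 178.] [ 0.466 -0.28   0.022]
tongs_grip 0.75 [404. 181.] [ 0.296 -0.29   0.04 ]
tongs_grip 0.67 [336. 170.] [ 0.561 -0.279  0.04 ]
tongs_grip 0.59 [400. 138.] [ 0.353 -0.574  0.04 ]
tongs_grip 0.3 [305. 164.] [ 0.69  -0.276  0.04 ]
tongs_jaws 0.85 [307. 164.] [ 0.682 -0.277  0.04 ]
tongs_jaws 0.82 [423. 165.] [ 0.239 -0.414  0.04 ]
tongs_jaws 0.76 [426. 136.] [ 0.248 -0.628  0.04 ]
tongs 0.9 [388. 191.] [ 0.347 -0.222  0.03 ]
tongs 0.72 [357. 177.] [ 0.475 -0.268  0.03 ]
tongs 0.7 [378. 143.] [ 0.442 -0.526  0.03 ]
tongs 0.66 [271. 322.] [0.56  0.411 0.03 ]
dispenser 0.94 [292. 239.] [0.616 0.083 0.   ]
rest 0.89 [355. 185.] [ 0.479 -0.258  0.   ]
```

View pics/scene0.png

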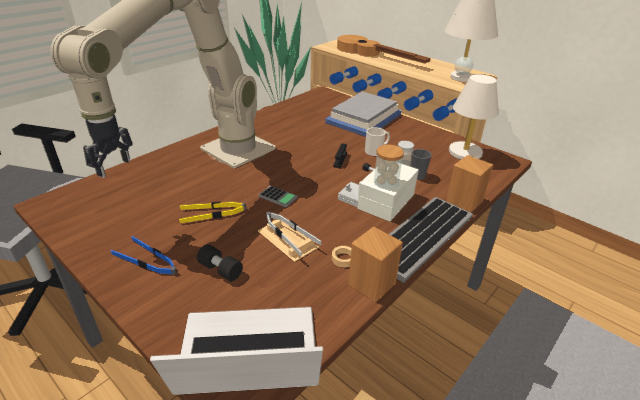

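View pics/side0.png

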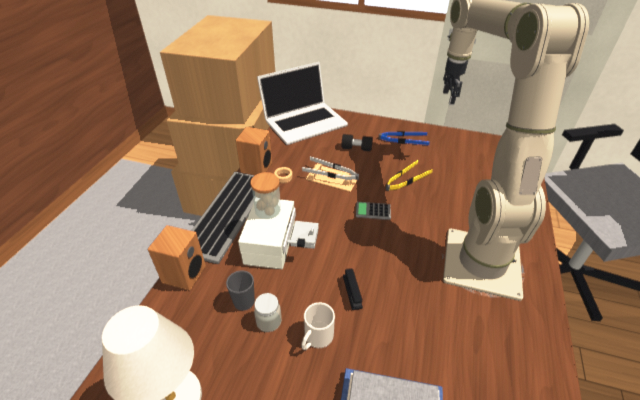

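The scene shows the steel tongs on the wooden rest (scene px ~285,232; side px ~335,172). Yellow and blue pliers-like decoys lie elsewhere. The dispenser is at px (390,185), with its knob and dish facing the robot. I'll move above the dispenser front for a wrist view.

>>> {"fn": "move_arm", "kwargs": {
  "increments": [
    {"offset": [-0.51, -0.03, -0.56], "yaw": 18.4, "jaw": 0},
    {"offset": [-0.51, -0.03, -0.56], "yaw": 18.4, "jaw": 0},
    {"offset": [-0.51, -0.03, -0.56], "yaw": 18.4, "jaw": 0},
    {"offset": [-0.51, -0.03, -0.56], "yaw": 18.4, "jaw": 0},
    {"offset": [-0.51, -0.03, -0.56], "yaw": 18.4, "jaw": 0},
    {"offset": [-0.51, -0.03, -0.56], "yaw": 18.4, "jaw": 0},
    {"offset": [-0.51, -0.03, -0.56], "yaw": 18.4, "jaw": 0},
    {"offset": [-0.51, -0.03, -0.56], "yaw": 18.4, "jaw": 0},
    {"offset": [-0.51, -0.03, -0.56], "yaw": 18.4, "jaw": 0},
    {"offset": [-0.51, -0.03, -0.56], "yaw": 18.4, "jaw": 0}
  ]
}}

```text
clock: 1.63
position: [0.3666, -0.2103, 0.2652]
ee_rot: [-0.0, -0.707, 0.707, -0.0]
ft_force: [0.6, -0.8, 1.4]
grip_width: 1.001
```

>>> {"fn": "move_arm", "kwargs": {
  "increments": [
    {"offset": [-0.1, -0.01, -0.31], "yaw": 0, "jaw": 0},
    {"offset": [-0.1, -0.01, -0.31], "yaw": 0, "jaw": 0},
    {"offset": [-0.1, -0.01, -0.31], "yaw": 0, "jaw": 0},
    {"offset": [-0.1, -0.01, -0.31], "yaw": 0, "jaw": 0},
    {"offset": [-0.1, -0.01, -0.31], "yaw": 0, "jaw": 0},
    {"offset": [-0.1, -0.01, -0.31], "yaw": 0, "jaw": 0},
    {"offset": [-0.1, -0.01, -0.31], "yaw": 0, "jaw": 0},
    {"offset": [-0.1, -0.01, -0.31], "yaw": 0, "jaw": 0},
    {"offset": [-0.1, -0.01, -0.31], "yaw": 0, "jaw": 0},
    {"offset": [-0.1, -0.01, -0.31], "yaw": 0, "jaw": 0}
  ]
}}

```text
clock: 2.47
position: [0.4664, 0.1018, 0.275]
ee_rot: [0.002, -0.707, 0.707, -0.002]
ft_force: [0.5, -0.3, -0.3]
grip_width: 0.997
```

```bash
cat >> h.py <<'E'
def wrist():
    o=manip.get_obs(); c=manip.camera("wrist")
    T=np.eye(4);T[:3,:3]=Rn.from_quat(o["ee_rot"]).as_matrix();T[:3,3]=o["position"]
    M=T@np.array(c["mount"]); R=M[:3,:3].T
    c2=dict(c);c2["R"]=R;c2["t"]=-R@M[:3,3]
    return o,c,c2
E
python3 - <<'E'
from h import *
o,c,w=wrist();save(c,"w1")
print(o["position"].round(4),np.array(c["mount"]).round(3))
for q,z in [("knob",.079),("dish",.022),("dispenser",0)]:
    for r in manip.spot_point(c,q)[:2]:
        print(q,round(r["confidence"],2),np.round(r["centre"]),pt(w,r["centre"],z=z).round(4),pt(w,r["centre"]).round(4))
# cloud: vertical structure of dispenser
v,u=np.mgrid[0:400,0:640]; d=w["depth"]; K=w["intrinsics"]
P=np.stack([(u-K[0,2])/K[0,0]*d,(v-K[1,2])/K[1,1]*d,d],-1)
W=(P-w["t"])@w["R"]  # R^T (p-t)
W[d==0]=np.nan
np.save("w1.npy",W)
m=(abs(W[...,2]-.110)<.004)&(W[...,0]>.5)
X=W[m][:,:2]
print(m.sum(),X.min(0) if m.any() else "",X.max(0) if m.any() else "")
for y in np.arange(-.02,.24,.02):
    s=X[abs(X[:,1]-y)<.004]
    if len(s)>5: print(round(y,2),np.percentile(s[:,0],[1,2,5]).round(4),len(s))
for x in np.arange(.6,.74,.03):
    s=X[abs(X[:,0]-x)<.004]
    if len(s)>5: print("x",round(x,2),np.percentile(s[:,1],[1,99]).round(4),len(s))
E
```

```text
[0.4664 0.1018 0.275 ] [[-0.     0.961  0.277 -0.071]
 [ 0.001 -0.277  0.961 -0.125]
 [ 1.     0.001 -0.001 -0.001]
 [ 0.     0.     0.     1.   ]]
knob 0.84 [272. 101.] [0.5595 0.1581 0.079 ] [0.5586 0.1559 0.0918]
dish 0.95 [355.  86.] [0.582  0.0628 0.022 ] [0.5821 0.0627 0.021 ]
dispenser 0.92 [315.  59.] [0.6166 0.1127 0.    ] [0.6113 0.1121 0.0268]
dispenser 0.55 [126. 195.] [0.4334 0.3918 0.    ] [0.446  0.3566 0.0487]
6788 [0.60453655 0.01567885] [0.64348485 0.2190855 ]
0.02 [0.6335 0.6336 0.6339] 110
0.04 [0.6303 0.6305 0.6311] 151
0.06 [0.6276 0.6279 0.6281] 182
0.08 [0.6249 0.6252 0.6255] 213
0.1 [0.6215 0.6217 0.6225] 243
0.12 [0.6189 0.6192 0.6196] 266
0.14 [0.6157 0.6162 0.6169] 306
0.16 [0.6128 0.6132 0.614 ] 347
0.18 [0.61   0.6102 0.611 ] 372
0.2 [0.6067 0.6071 0.6079] 408
0.22 [0.6242 0.6252 0.6264] 47
x 0.63 [0.0282 0.2156] 1972
```

View pics/w1.png

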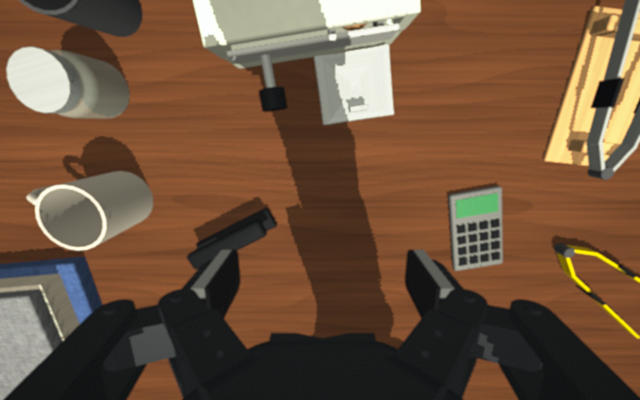

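The wrist view shows the knob at (272,101), the dish with its tab at (355,86) and the tongs on the right edge. The face fit gives dispenser yaw +8.4°, knob about (0.561,0.158) and dish about (0.5815,0.064), which agrees with the networks.

>>> {"fn": "move_arm", "kwargs": {
  "increments": [
    {"offset": [-0.094, 0.115, -0.056], "yaw": -8.4, "jaw": 60},
    {"offset": [-0.094, 0.115, -0.056], "yaw": -8.4, "jaw": 60},
    {"offset": [-0.094, 0.115, -0.056], "yaw": -8.4, "jaw": 60},
    {"offset": [-0.094, 0.115, -0.056], "yaw": -8.4, "jaw": 60},
    {"offset": [-0.094, 0.115, -0.056], "yaw": -8.4, "jaw": 60},
    {"offset": [-0.094, 0.115, -0.056], "yaw": -8.4, "jaw": 60}
  ]
}}

```text
clock: 3.17
position: [0.5601, 0.1531, 0.1579]
ee_rot: [0.052, -0.705, 0.706, -0.05]
ft_force: [-0.6, 0.3, 0.2]
grip_width: 0.764
```

Run:
```python
from h import *
o,c,w=wrist();save(c,"w2")
R=Rn.from_quat(o["ee_rot"]).as_matrix()
for q,z in [("knob",.079)]:
    for r in manip.spot_point(c,q)[:2]:
        p=pt(w,r["centre"],z=z)
        print(q,round(r["confidence"],2),np.round(r["centre"]),p.round(4),"tool",(R.T@(p-o["position"])).round(4))
print(o["position"].round(4),R.round(3),o["grip_width"])
```

```text
[0.5601 0.1531 0.1579] [[-0.99  -0.004  0.144]
 [-0.144 -0.002 -0.99 ]
 [ 0.004 -1.     0.001]] 0.7635047884267689
```

View pics/w2.png

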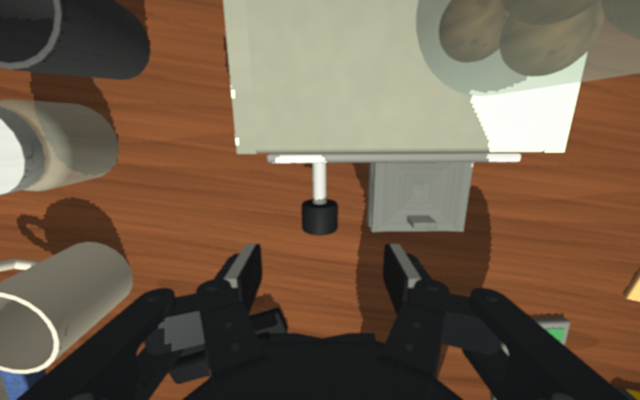

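Aligned: knob at (320,216), fingers' midline at about 322, slide front parallel to the image rows, and dish bottom at (420,190). I'll compute both positions.

Run:
```python
from h import *
o=manip.get_obs();c=manip.camera("wrist")
T=np.eye(4);T[:3,:3]=Rn.from_quat(o["ee_rot"]).as_matrix();T[:3,3]=o["position"]
M=T@np.array(c["mount"]); R=M[:3,:3].T; c["R"]=R;c["t"]=-R@M[:3,3]
g=c["pixels"].max(2)
m=np.zeros_like(g);m[195:240,295:345]=(g[195:240,295:345]<45)
v,u=np.nonzero(m);print(u.min(),u.max(),v.min(),v.max())
d=c["depth"];K=c["intrinsics"]
P=np.stack([(u-K[0,2])/K[0,0]*d[v,u],(v-K[1,2])/K[1,1]*d[v,u],d[v,u]],-1)
W=(P-c["t"])@R; t=(W-o["position"])@T[:3,:3]
s=W[:,2]>.075
print(o["position"],"knob world pct",np.percentile(W[s],[2,50,98],axis=0).round(4))
print("tool pct",np.percentile(t[s],[2,50,98],axis=0).round(4))
print("dish",pt(c,(420,190),z=.022))
```

```text
303 335 200 232
[0.56064918 0.1530943  0.16083683] knob world pct [[0.5525 0.1447 0.0785]
 [0.5655 0.1602 0.0889]
 [0.574  0.1691 0.0919]]
tool pct [[-0.0127  0.069  -0.0157]
 [-0.0054  0.072  -0.0064]
 [ 0.007   0.0824  0.0084]]
dish [0.58277181 0.06169784 0.022     ]
```

>>> {"fn": "move_arm", "kwargs": {
  "increments": [
    {"offset": [-0.003, 0.04, -0.004], "yaw": 0, "jaw": 60},
    {"offset": [-0.003, 0.084, -0.004], "yaw": 0, "jaw": 60},
    {"offset": [-0.003, 0.084, -0.004], "yaw": 0, "jaw": 60},
    {"offset": [-0.003, 0.084, -0.004], "yaw": 0, "jaw": 200},
    {"offset": [-0.003, 0.084, -0.004], "yaw": 0, "jaw": 200},
    {"offset": [-0.003, 0.084, -0.004], "yaw": 0, "jaw": 200},
    {"offset": [-0.003, 0.084, -0.004], "yaw": 0, "jaw": 200},
    {"offset": [-0.003, 0.084, -0.004], "yaw": 0, "jaw": 200}
  ],
  "squeeze": 50
}}

```text
clock: 3.98
position: [0.5652, 0.1561, 0.0809]
ee_rot: [0.048, -0.704, 0.707, -0.053]
ft_force: [-2.9, -6.0, 12.5]
grip_width: 0.31
```

>>> {"fn": "move_arm", "kwargs": {
  "increments": [
    {"offset": [0.015, 0, 0], "yaw": 0, "jaw": 200},
    {"offset": [0.03, 0, 0], "yaw": 0, "jaw": 200},
    {"offset": [0.045, 0, 0], "yaw": 0, "jaw": 200},
    {"offset": [0.06, 0, 0], "yaw": 0, "jaw": 200},
    {"offset": [0.075, 0, 0], "yaw": 0, "jaw": 200},
    {"offset": [0.08, 0, 0], "yaw": 0, "jaw": 200},
    {"offset": [0.08, 0, 0], "yaw": 0, "jaw": 200},
    {"offset": [0.08, 0, 0], "yaw": 0, "jaw": 200}
  ]
}}

```text
clock: 4.65
position: [0.4876, 0.1444, 0.0822]
ee_rot: [0.046, -0.703, 0.707, -0.054]
ft_force: [6.5, -0.1, -10.0]
grip_width: 0.305
```

>>> {"fn": "move_arm", "kwargs": {
  "increments": [
    {"offset": [0.003, 0, 0], "yaw": 0, "jaw": 200},
    {"offset": [0.003, 0, 0], "yaw": 0, "jaw": 200},
    {"offset": [0.003, 0, 0], "yaw": 0, "jaw": 200},
    {"offset": [0.0, 0, 0], "yaw": 0, "jaw": 200}
  ]
}}

```text
clock: 4.98
position: [0.4875, 0.1444, 0.0831]
ee_rot: [0.046, -0.703, 0.707, -0.054]
ft_force: [-5.3, -0.3, -3.8]
grip_width: 0.305
```

Run:
```python
from h import *
o,c,w=wrist();save(c,"w3");print(o["position"],o["ft_force"])
```

```text
[0.48754146 0.14439344 0.08307908] [-5.30762268 -0.28542658 -3.75801921]
```

View pics/w3.png

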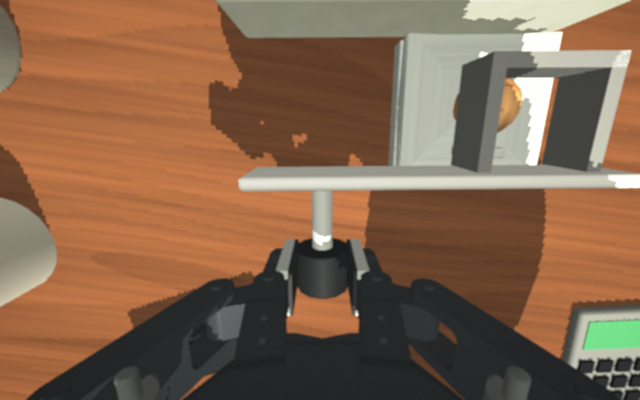

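The slide is out and the walnut is in the dish (px 500,100). Next I push the slide home.

>>> {"fn": "move_arm", "kwargs": {
  "increments": [
    {"offset": [-0.015, 0, 0], "yaw": 0, "jaw": 200},
    {"offset": [-0.03, 0, 0], "yaw": 0, "jaw": 200},
    {"offset": [-0.045, 0, 0], "yaw": 0, "jaw": 200},
    {"offset": [-0.06, 0, 0], "yaw": 0, "jaw": 200},
    {"offset": [-0.075, 0, 0], "yaw": 0, "jaw": 200},
    {"offset": [-0.082, 0, 0], "yaw": 0, "jaw": 200},
    {"offset": [-0.084, 0, 0], "yaw": 0, "jaw": 200},
    {"offset": [-0.084, 0, 0], "yaw": 0, "jaw": 200},
    {"offset": [-0.084, 0, 0], "yaw": 0, "jaw": 200}
  ]
}}

```text
clock: 5.78
position: [0.5662, 0.1562, 0.083]
ee_rot: [0.05, -0.703, 0.708, -0.051]
ft_force: [-19.3, -1.2, -4.3]
grip_width: 0.303
```

>>> {"fn": "move_arm", "kwargs": {
  "increments": [
    {"offset": [0, 0, 0], "yaw": 0, "jaw": 60},
    {"offset": [0, 0, 0], "yaw": 0, "jaw": 60},
    {"offset": [0, 0, 0], "yaw": 0, "jaw": 60},
    {"offset": [0, 0, 0], "yaw": 0, "jaw": 60},
    {"offset": [0, -0.04, 0], "yaw": 0, "jaw": 60},
    {"offset": [0, -0.08, 0], "yaw": 0, "jaw": 30},
    {"offset": [0.03, -0.12, 0], "yaw": 0, "jaw": 0},
    {"offset": [0.03, -0.14, 0], "yaw": 0, "jaw": 0}
  ]
}}

```text
clock: 6.45
position: [0.5351, 0.154, 0.2263]
ee_rot: [0.05, -0.703, 0.708, -0.052]
ft_force: [0.6, 0.2, -0.8]
grip_width: 1.004
```

Run:
```python
from h import *
o,c,w=wrist();save(c,"w4");print(o["position"].round(4))
for q,z in [("walnut",.039),("dish",.022),("knob",.079)]:
    for r in manip.spot_point(c,q)[:2]:
        print(q,round(r["confidence"],2),np.round(r["centre"]),pt(w,r["centre"],z=z).round(4))
```

```text
[0.5351 0.154  0.2263]
walnut 0.68 [408. 156.] [0.585  0.0654 0.039 ]
dish 0.82 [405. 153.] [0.5866 0.0635 0.022 ]
knob 0.91 [324. 170.] [0.562  0.1564 0.079 ]
```

View pics/w4.png

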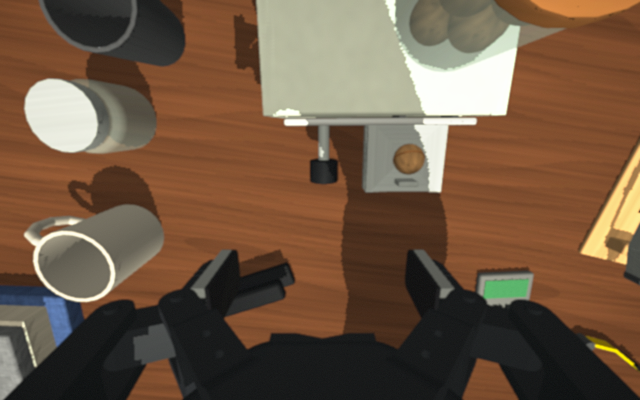

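The slide is home and the walnut sits in the dish at (408,158). Next, the tongs.

>>> {"fn": "move_arm", "kwargs": {
  "increments": [
    {"offset": [0.097, -0.024, 0.425], "yaw": 11.4, "jaw": 0},
    {"offset": [0.097, -0.024, 0.425], "yaw": 11.4, "jaw": 0},
    {"offset": [0.097, -0.024, 0.425], "yaw": 11.4, "jaw": 0},
    {"offset": [0.097, -0.024, 0.425], "yaw": 11.4, "jaw": 0},
    {"offset": [0.097, -0.024, 0.425], "yaw": 11.4, "jaw": 0},
    {"offset": [0.097, -0.024, 0.425], "yaw": 11.4, "jaw": 0},
    {"offset": [0.097, -0.024, 0.425], "yaw": 11.4, "jaw": 0},
    {"offset": [0.097, -0.024, 0.425], "yaw": 11.4, "jaw": 0},
    {"offset": [0.097, -0.024, 0.425], "yaw": 11.4, "jaw": 0},
    {"offset": [0.097, -0.024, 0.425], "yaw": 11.4, "jaw": 0}
  ]
}}

```text
clock: 7.48
position: [0.5021, -0.2639, 0.2487]
ee_rot: [-0.021, -0.704, 0.709, 0.019]
ft_force: [0.9, -0.2, 0.4]
grip_width: 1.0
```

>>> {"fn": "move_arm", "kwargs": {
  "increments": [
    {"offset": [0.0, 0, 0.03], "yaw": 0, "jaw": 0},
    {"offset": [0.0, 0, 0.03], "yaw": 0, "jaw": 0},
    {"offset": [0.0, 0, 0.03], "yaw": 0, "jaw": 0}
  ]
}}

```text
clock: 7.73
position: [0.4993, -0.2962, 0.2468]
ee_rot: [-0.022, -0.705, 0.709, 0.021]
ft_force: [1.3, 0.8, -0.4]
grip_width: 1.003
```

Run:
```python
from h import *
o,c,w=wrist();save(c,"w5");print(o["position"].round(4));print(Rn.from_quat(o["ee_rot"]).as_matrix().round(3))
for q,z in [("tongs_grip",.04),("tongs_jaws",.04),("tongs",.03),("rest",0)]:
    for r in manip.spot_point(c,q)[:2]:
        print(q,round(r["confidence"],2),np.round(r["centre"]),pt(w,r["centre"],z=z).round(4))
d=w["depth"];K=w["intrinsics"];v,u=np.mgrid[0:400,0:640]
P=np.stack([(u-K[0,2])/K[0,0]*d,(v-K[1,2])/K[1,1]*d,d],-1)
W=(P-w["t"])@w["R"]; m=(d>0)&(c["pixels"].max(2)<50)&(W[...,2]>.035)&(W[...,2]<.07)&(v<260)
n,l,s,ce=cv2.connectedComponentsWithStats(m.astype(np.uint8))
for i in range(1,n):
    if s[i,4]>60: q=W[l==i];print("dark",ce[i].round(),s[i,4],np.percentile(q,[2,98],axis=0).round(4).tolist())
```

```text
[ 0.4993 -0.2962  0.2468]
[[-0.998  0.001 -0.061]
 [ 0.061 -0.006 -0.998]
 [-0.001 -1.     0.006]]
tongs_grip 0.85 [556. 268.] [ 0.3664 -0.5979  0.04  ]
tongs_grip 0.7 [360. 309.] [ 0.3196 -0.3371  0.04  ]
tongs 0.69 [546. 203.] [ 0.4551 -0.5784  0.03  ]
tongs 0.66 [292. 201.] [ 0.4775 -0.2564  0.03  ]
rest 0.92 [295. 196.] [ 0.476  -0.2576  0.    ]
dark [491. 109.] 2074 [[0.5522, -0.5096, 0.0371], [0.5937, -0.4641, 0.0595]]
dark [493. 182.] 1741 [[0.4692, -0.5207, 0.0366], [0.5132, -0.475, 0.0594]]
```

View pics/w5.png

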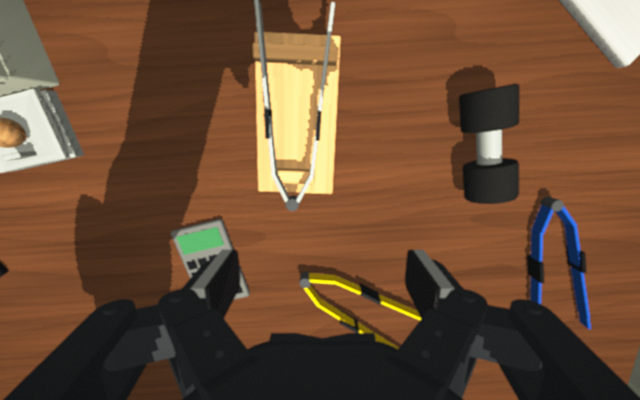

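Tongs: patches at (268,124) and (318,124), hinge at (292,203), well clear of the calculator.

Run:
```python
from h import *
o,c,w=wrist();R=Rn.from_quat(o["ee_rot"]).as_matrix();p0=o["position"]
for n,px,z in [("L",(268,124),.05),("R",(318,124),.05),("mid",(293,124),.05),("hinge",(292,203),.045),("barL",(263,45),.045),("barR",(328,45),.045)]:
    p=pt(w,px,z=z);print(n,p.round(4),pt(w,px).round(4),"tool",(R.T@(p-p0)).round(4))
```

```text
L [ 0.5741 -0.2362  0.05  ] [ 0.5745 -0.2283  0.0062] tool [-0.0694  0.1985 -0.0615]
R [ 0.5711 -0.2916  0.05  ] [ 0.5711 -0.2912  0.005 ] tool [-0.0694  0.1989 -0.006 ]
mid [ 0.5726 -0.2639  0.05  ] [ 0.5728 -0.2597  0.0052] tool [-0.0694  0.1987 -0.0338]
hinge [ 0.4804 -0.2546  0.045 ] [ 0.4813 -0.2549  0.0481] tool [ 0.0232  0.2034 -0.0381]
barL [ 0.6538 -0.2386  0.045 ] [ 0.6579 -0.2358  0.029 ] tool [-0.1491  0.2038 -0.0635]
barR [ 0.6502 -0.3067  0.045 ] [ 0.6597 -0.3082  0.0056] tool [-0.1493  0.2042  0.0047]
```

>>> {"fn": "move_arm", "kwargs": {
  "increments": [
    {"offset": [-0.0726, 0.05, -0.0365], "yaw": 2.5, "jaw": 0},
    {"offset": [-0.0726, 0.09, -0.0365], "yaw": 2.5, "jaw": 0},
    {"offset": [-0.0726, 0.13, -0.0365], "yaw": 2.5, "jaw": 0},
    {"offset": [-0.0726, 0.13, -0.0365], "yaw": 2.5, "jaw": 0},
    {"offset": [-0.0726, 0.13, -0.0365], "yaw": 2.5, "jaw": 0}
  ]
}}

```text
clock: 8.45
position: [0.5738, -0.2573, 0.1115]
ee_rot: [-0.031, -0.706, 0.707, 0.035]
ft_force: [-1.1, 0.5, -1.1]
grip_width: 1.0
```

Run:
```python
from h import *
o,c,w=wrist();R=Rn.from_quat(o["ee_rot"]).as_matrix();print(o["position"].round(4));print(R.round(3))
save(c,"w6")
p=np.array([.574,-.2642,.038]);print((R.T@(p-o["position"])).round(4))
```

```text
[ 0.5738 -0.2573  0.1115]
[[-0.996 -0.005 -0.094]
 [ 0.094 -0.002 -0.996]
 [ 0.005 -1.     0.002]]
[-0.0012  0.0735  0.0067]
```

View pics/w6.png

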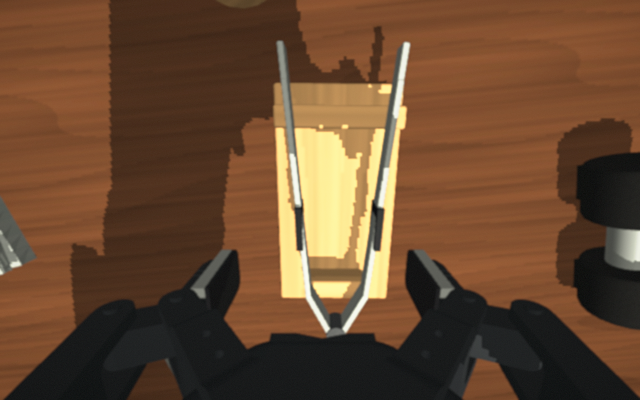

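Run:
```python
from h import *
o,c,w=wrist();R=Rn.from_quat(o["ee_rot"]).as_matrix();p0=o["position"];print(p0.round(4),w["intrinsics"][0])
g=c["pixels"].max(2)
for row in (215,228,240):
    x=[i for i in list(range(285,312))+list(range(365,392)) if g[row,i]<60];print(row,x[:1],x[-1:],len(x))
for n,px,z in [("L",(295.5,228),.053),("R",(382.5,228),.053),("mid",(338.8,228),.053),("mid40",(338.8,228),.04),("hinge",(336,328),.045),("tipL",(279,42),.048),("tipR",(407,42),.048)]:
    p=pt(w,px,z=z);print(n,p.round(4),pt(w,px).round(4),"tool",(R.T@(p-p0)).round(4))
```

```text
[ 0.5744 -0.2589  0.1155] [280.21951836   0.         322.13563501]
215 [295] [378] 11
228 [295] [373] 5
240 [296] [372] 4
L [ 0.5747 -0.2387  0.053 ] [ 0.5739 -0.2384  0.0509] tool [ 0.0015  0.0625 -0.0203]
R [ 0.5687 -0.3006  0.053 ] [ 0.5491 -0.31    0.005 ] tool [0.0015 0.0627 0.0418]
mid [ 0.5717 -0.2695  0.053 ] [ 0.5531 -0.2709  0.0054] tool [0.0015 0.0626 0.0106]
mid40 [ 0.5666 -0.2699  0.04  ] [ 0.5531 -0.2709  0.0054] tool [0.0065 0.0756 0.0114]
hinge [ 0.4801 -0.2604  0.045 ] [ 0.4828 -0.2605  0.0482] tool [0.0936 0.0708 0.0103]
tipL [ 0.6945 -0.2427  0.048 ] [ 0.707  -0.2374 -0.0008] tool [-0.1181  0.0672 -0.0278]
tipR [ 0.6871 -0.3207  0.048 ] [ 0.6977 -0.3352 -0.0008] tool [-0.1182  0.0675  0.0506]
```

>>> {"fn": "move_arm", "kwargs": {
  "increments": [
    {"offset": [0, 0.0, 0.0107], "yaw": 0, "jaw": 0},
    {"offset": [0, 0.02, 0.0107], "yaw": 0, "jaw": 0},
    {"offset": [0, 0.045, 0.0107], "yaw": 0, "jaw": 0},
    {"offset": [0, 0.065, 0.0107], "yaw": 0, "jaw": 0},
    {"offset": [0, 0.078, 0.0107], "yaw": 0, "jaw": 0},
    {"offset": [0, 0.078, 0.0107], "yaw": 0, "jaw": 0}
  ],
  "squeeze": 20
}}

```text
clock: 9.05
position: [0.5734, -0.2728, 0.0402]
ee_rot: [-0.035, -0.704, 0.709, 0.035]
ft_force: [-0.6, 0.2, -0.4]
grip_width: 0.999
```

>>> {"fn": "move_arm", "kwargs": {
  "increments": [
    {"offset": [0, 0.002, -0.003], "yaw": 0, "jaw": 0},
    {"offset": [0, 0.002, -0.003], "yaw": 0, "jaw": 50},
    {"offset": [0, 0.002, -0.003], "yaw": 0, "jaw": 70},
    {"offset": [0, 0.002, -0.003], "yaw": 0, "jaw": 84},
    {"offset": [0, 0.002, -0.003], "yaw": 0, "jaw": 92},
    {"offset": [0, 0.002, -0.003], "yaw": 0, "jaw": 92},
    {"offset": [0, 0.002, -0.003], "yaw": 0, "jaw": 92},
    {"offset": [0, 0.002, -0.003], "yaw": 0, "jaw": 92}
  ]
}}

```text
clock: 9.72
position: [0.5755, -0.2703, 0.041]
ee_rot: [-0.036, -0.703, 0.709, 0.033]
ft_force: [-0.6, 1.5, 10.4]
grip_width: 0.641
```

>>> {"fn": "move_arm", "kwargs": {
  "increments": [
    {"offset": [0, -0.005, 0], "yaw": 0, "jaw": 92},
    {"offset": [0, -0.015, 0], "yaw": 0, "jaw": 92},
    {"offset": [0, -0.03, 0], "yaw": 0, "jaw": 92},
    {"offset": [0, -0.05, 0], "yaw": 0, "jaw": 92},
    {"offset": [0, -0.07, 0], "yaw": 0, "jaw": 92},
    {"offset": [0, -0.09, 0], "yaw": 0, "jaw": 92},
    {"offset": [0, -0.1, 0], "yaw": 0, "jaw": 92},
    {"offset": [0, -0.1, 0], "yaw": 0, "jaw": 92}
  ]
}}

```text
clock: 10.38
position: [0.5765, -0.2699, 0.1447]
ee_rot: [-0.038, -0.703, 0.71, 0.032]
ft_force: [0.9, 0.5, -1.4]
grip_width: 0.637
```

Run:
```python
from h import *
o,c,w=wrist();s=manip.camera("side");s2=manip.camera("scene");print(o["position"].round(4),o["ft_force"].round(1),o["grip_width"])
a=cv2.resize(s["pixels"][60:260,180:500],(640,400));b=c["pixels"]
cv2.imwrite("pics/m7.png",cv2.resize(np.vstack([b,a]),(480,600))[:,:,::-1])
```

```text
[ 0.5765 -0.2699  0.1447] [ 0.9  0.5 -1.4] 0.6370271171018813
```

View pics/m7.png

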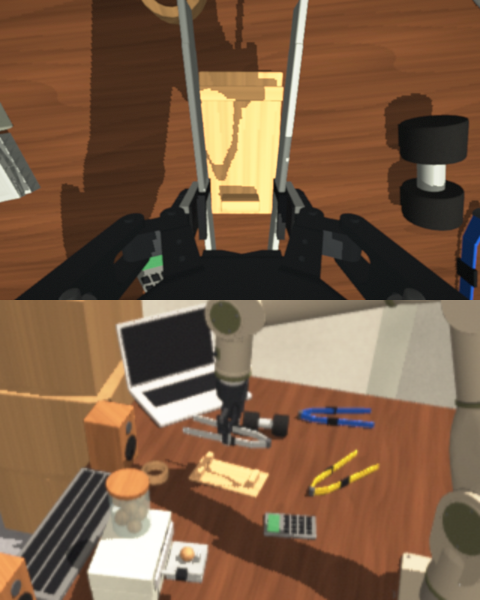

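The tongs are held level in the fingers and the nut still sits in the dish. I'll carry the tongs smoothly towards the dish.

>>> {"fn": "move_arm", "kwargs": {
  "increments": [
    {"offset": [0.01, -0.005, -0.01], "yaw": 0, "jaw": 92},
    {"offset": [0.025, -0.012, -0.03], "yaw": -1, "jaw": 92},
    {"offset": [0.045, -0.02, -0.06], "yaw": -3, "jaw": 92},
    {"offset": [0.065, -0.025, -0.09], "yaw": -5, "jaw": 92},
    {"offset": [0.085, -0.025, -0.12], "yaw": -7, "jaw": 92},
    {"offset": [0.1, -0.025, -0.15], "yaw": -9, "jaw": 92},
    {"offset": [0.115, -0.025, -0.18], "yaw": -11, "jaw": 92},
    {"offset": [0.125, -0.025, -0.205], "yaw": -13, "jaw": 92},
    {"offset": [0.135, -0.025, -0.225], "yaw": -14.1, "jaw": 92},
    {"offset": [0.14, -0.025, -0.24], "yaw": -14.1, "jaw": 92}
  ]
}}

```text
clock: 11.37
position: [0.4572, -0.0147, 0.162]
ee_rot: [0.053, -0.702, 0.708, -0.053]
ft_force: [0.2, 1.0, -0.8]
grip_width: 0.639
```

Run:
```python
from h import *
o,c,w=wrist();save(c,"w8");R=Rn.from_quat(o["ee_rot"]).as_matrix();p0=o["position"];print(p0.round(4),o["grip_width"]);print(R.round(3))
for r in manip.spot_point(c,"walnut")[:1]+manip.spot_point(c,"dish")[:1]: print(r["confidence"],r["centre"],pt(w,r["centre"],z=.039).round(4),pt(w,r["centre"],z=.022).round(4))
d=w["depth"];K=w["intrinsics"];v,u=np.mgrid[0:400,0:640]
P=np.stack([(u-K[0,2])/K[0,0]*d,(v-K[1,2])/K[1,1]*d,d],-1)
t=((P-w["t"])@w["R"]-p0)@R
m=(d>0)&(abs(t[...,1])<.04)&(t[...,0]<-.02)
for a in np.arange(-.14,-.02,.015):
    q=t[m&(abs(t[...,0]-a)<.004)]
    for s in (-1,1):
        k=q[q[:,2]*s>0.005]
        if len(k)>5: print(round(a,3),s,len(k),np.percentile(k[:,1],[5,50,95]).round(4),np.percentile(k[:,2],[5,95]).round(4))
```

```text
[ 0.4572 -0.0147  0.162 ] 0.6387125399339413
[[-0.989  0.001  0.15 ]
 [-0.15  -0.008 -0.989]
 [ 0.    -1.     0.008]]
0.91 [245.6, 37.2] [0.5821 0.0653 0.039 ] [0.5858 0.0699 0.022 ]
-0.11 -1 420 [-0.0057 -0.0041  0.0079] [-0.0325 -0.0288]
-0.11 1 423 [-0.0056 -0.0039  0.0082] [0.0272 0.0308]
-0.095 -1 388 [-0.0065 -0.0046  0.0083] [-0.0316 -0.028 ]
-0.095 1 385 [-0.0063 -0.0043  0.0082] [0.0263 0.03  ]
-0.08 -1 356 [-0.0068 -0.0051  0.009 ] [-0.0309 -0.0272]
-0.08 1 360 [-0.0066 -0.0049  0.009 ] [0.0255 0.0292]
-0.065 -1 324 [-0.0066 -0.0052  0.0084] [-0.0301 -0.0265]
-0.065 1 330 [-0.0068 -0.005   0.0083] [0.0247 0.0284]
-0.05 -1 288 [-0.007  -0.0053  0.0089] [-0.0293 -0.0257]
-0.05 1 294 [-0.0066 -0.0051  0.0086] [0.0239 0.0275]
-0.035 -1 267 [-0.007  -0.0054  0.0087] [-0.0286 -0.0249]
-0.035 1 270 [-0.0066 -0.0052  0.0086] [0.023  0.0267]
-0.02 -1 121 [-0.0067 -0.0052  0.0087] [-0.0279 -0.0243]
-0.02 1 122 [-0.0069 -0.0054  0.0082] [0.0224 0.0258]
```

View pics/w8.png

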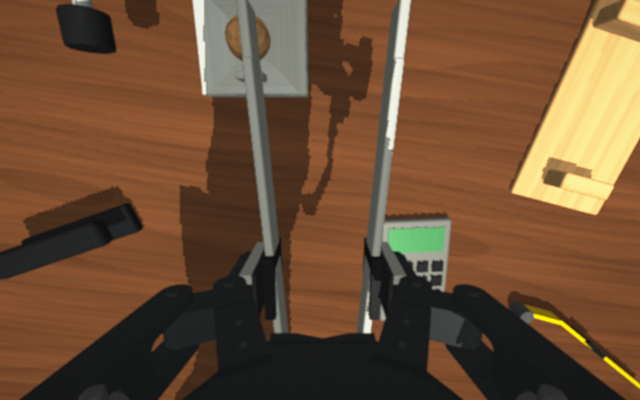

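>>> {"fn": "move_arm", "kwargs": {
  "increments": [
    {"offset": [-0.006, 0.0, -0.015], "yaw": 0, "jaw": 92},
    {"offset": [-0.014, 0.0, -0.035], "yaw": 0, "jaw": 92},
    {"offset": [-0.022, 0.0, -0.05], "yaw": 0, "jaw": 92},
    {"offset": [-0.029, 0.01, -0.059], "yaw": 0, "jaw": 92},
    {"offset": [-0.029, 0.03, -0.059], "yaw": 0, "jaw": 92},
    {"offset": [-0.029, 0.045, -0.059], "yaw": 0, "jaw": 92},
    {"offset": [-0.029, 0.045, -0.059], "yaw": 0, "jaw": 92},
    {"offset": [-0.029, 0.045, -0.059], "yaw": 0, "jaw": 92}
  ]
}}

```text
clock: 12.18
position: [0.4778, 0.0457, 0.1162]
ee_rot: [0.053, -0.703, 0.708, -0.052]
ft_force: [-0.6, -0.7, -1.2]
grip_width: 0.641
```

Run:
```python
from h import *
o,c,w=wrist();s=manip.camera("scene");R=Rn.from_quat(o["ee_rot"]).as_matrix();p0=o["position"];print(p0.round(4),R.round(3))
print((R.T@(np.array([.5825,.065,.039])-p0)).round(4), "want [-.107,.003-.006,-.0008]")
save(c,"w9")
a=cv2.resize(s["pixels"][120:240,290:450],(640,480));cv2.imwrite("pics/s9.png",a[:,:,::-1])
```

```text
[0.4778 0.0457 0.1162] [[-0.989 -0.     0.148]
 [-0.147 -0.007 -0.989]
 [ 0.001 -1.     0.007]]
[-0.1065  0.077  -0.0042] want [-.107,.003-.006,-.0008]
```

View pics/w9.png

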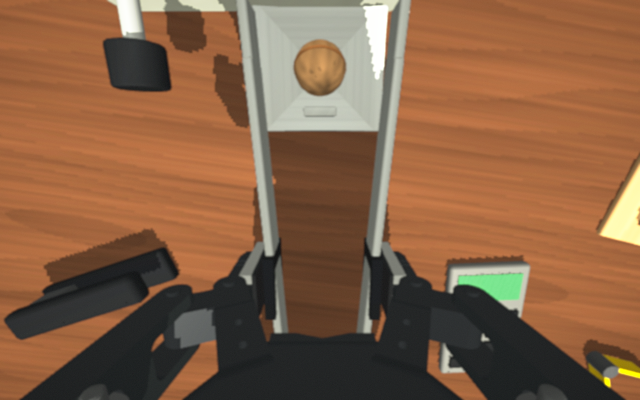

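The nut at (320,68) is centred between the arms, and the tab lies between them too. Descending.

>>> {"fn": "move_arm", "kwargs": {
  "increments": [
    {"offset": [0, 0.008, -0.002], "yaw": 0, "jaw": 92},
    {"offset": [0, 0.022, -0.002], "yaw": 0, "jaw": 92},
    {"offset": [0, 0.038, -0.002], "yaw": 0, "jaw": 92},
    {"offset": [0, 0.052, -0.002], "yaw": 0, "jaw": 92},
    {"offset": [0, 0.064, -0.002], "yaw": 0, "jaw": 92},
    {"offset": [0, 0.07, -0.002], "yaw": 0, "jaw": 92},
    {"offset": [0, 0.071, -0.002], "yaw": 0, "jaw": 92},
    {"offset": [0, 0.071, -0.002], "yaw": 0, "jaw": 92}
  ]
}}

```text
clock: 12.95
position: [0.4788, 0.0475, 0.0466]
ee_rot: [0.052, -0.702, 0.708, -0.053]
ft_force: [0.4, -0.4, -1.0]
grip_width: 0.644
```

Run:
```python
from h import *
o,c,w=wrist();s=manip.camera("scene");R=Rn.from_quat(o["ee_rot"]).as_matrix();p0=o["position"];print(p0.round(4),o["ft_force"].round(1),o["grip_width"])
print((R.T@(np.array([.5825,.065,.039])-p0)).round(4))
a=cv2.resize(s["pixels"][130:230,300:460],(640,400));cv2.imwrite("pics/m10.png",cv2.resize(np.vstack([c["pixels"],a]),(480,600))[:,:,::-1])
```

```text
[0.4788 0.0475 0.0466] [ 0.4 -0.4 -1. ] 0.6437559730216752
[-0.1052  0.0077 -0.002 ]
```

View pics/m10.png

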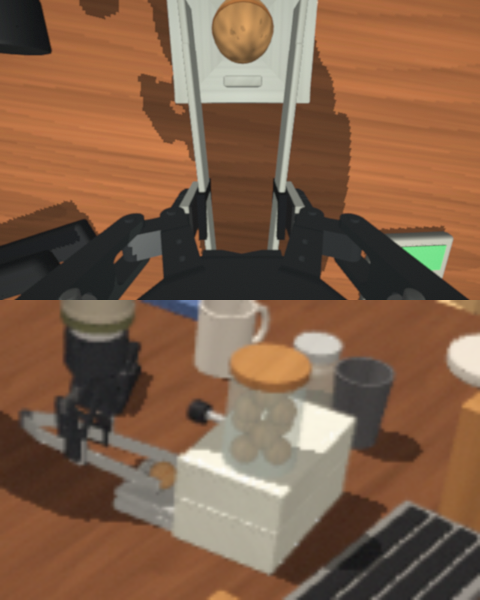

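>>> {"fn": "move_arm", "kwargs": {
  "increments": [
    {"offset": [0, 0.002, -0.001], "yaw": 0, "jaw": 100},
    {"offset": [0, 0.002, -0.001], "yaw": 0, "jaw": 108},
    {"offset": [0, 0.002, -0.001], "yaw": 0, "jaw": 116},
    {"offset": [0, 0.002, -0.001], "yaw": 0, "jaw": 125},
    {"offset": [0, 0.002, -0.001], "yaw": 0, "jaw": 150},
    {"offset": [0, 0.002, -0.001], "yaw": 0, "jaw": 150},
    {"offset": [0, 0.002, -0.001], "yaw": 0, "jaw": 150},
    {"offset": [0, 0.002, -0.001], "yaw": 0, "jaw": 150}
  ],
  "squeeze": 22
}}

```text
clock: 13.72
position: [0.4791, 0.0485, 0.0453]
ee_rot: [0.051, -0.702, 0.708, -0.054]
ft_force: [0.4, -0.2, -0.7]
grip_width: 0.521
```

The width is 44 mm, so the nut is clamped. Lifting gently.

>>> {"fn": "move_arm", "kwargs": {
  "increments": [
    {"offset": [0, -0.003, 0], "yaw": 0, "jaw": 150},
    {"offset": [0, -0.01, 0], "yaw": 0, "jaw": 150},
    {"offset": [0, -0.022, 0], "yaw": 0, "jaw": 150},
    {"offset": [0, -0.037, 0], "yaw": 0, "jaw": 150},
    {"offset": [0, -0.053, 0], "yaw": 0, "jaw": 150},
    {"offset": [0, -0.07, 0], "yaw": 0, "jaw": 150},
    {"offset": [0, -0.085, 0], "yaw": 0, "jaw": 150},
    {"offset": [0, -0.095, 0], "yaw": 0, "jaw": 150},
    {"offset": [0, -0.1, 0], "yaw": 0, "jaw": 150},
    {"offset": [0, -0.1, 0], "yaw": 0, "jaw": 150}
  ]
}}

```text
clock: 14.55
position: [0.4793, 0.0493, 0.1465]
ee_rot: [0.05, -0.702, 0.708, -0.054]
ft_force: [0.5, 0.1, -1.7]
grip_width: 0.517
```

>>> {"fn": "move_arm", "kwargs": {
  "increments": [
    {"offset": [0.003, -0.005, 0], "yaw": 0, "jaw": 150},
    {"offset": [0.008, -0.015, 0], "yaw": 0, "jaw": 150},
    {"offset": [0.015, -0.028, 0], "yaw": 0, "jaw": 150},
    {"offset": [0.022, -0.043, 0], "yaw": 0, "jaw": 150},
    {"offset": [0.027, -0.057, 0], "yaw": 0, "jaw": 150},
    {"offset": [0.03, -0.067, 0], "yaw": 0, "jaw": 150},
    {"offset": [0.03, -0.07, 0], "yaw": 0, "jaw": 150},
    {"offset": [0.03, -0.07, 0], "yaw": 0, "jaw": 150},
    {"offset": [0.03, -0.07, 0], "yaw": 0, "jaw": 150}
  ]
}}

```text
clock: 15.3
position: [0.4492, 0.0453, 0.2158]
ee_rot: [0.051, -0.702, 0.708, -0.054]
ft_force: [-0.3, 0.6, -1.5]
grip_width: 0.527
```

Run:
```python
from h import *
o,c,w=wrist();s=manip.camera("scene");print(o["position"].round(4),o["ft_force"].round(1),o["grip_width"])
b=manip.camera("side");K=s["intrinsics"]
for cam in (s,b):
    for r in manip.spot_point(cam,"walnut")[:2]: print(r["confidence"],np.round(r["centre"]),pt(cam,r["centre"]).round(3))
a=cv2.resize(s["pixels"][100:220,290:482],(640,400));d=cv2.resize(b["pixels"][130:290,190:446],(640,400));cv2.imwrite("pics/m11.png",cv2.resize(np.vstack([d,a]),(480,600))[:,:,::-1])
```

```text
[0.4492 0.0453 0.2158] [-0.3  0.6 -1.5] 0.5268203739682549
0.73 [342. 263.] [ 0.783 -0.248  0.016]
0.71 [279. 196.] [ 0.394 -0.135  0.01 ]
0.58 [316. 192.] [0.54  0.064 0.22 ]
```

>>> {"fn": "move_arm", "kwargs": {
  "increments": [
    {"offset": [0, 0, 0], "yaw": 0, "jaw": 150},
    {"offset": [0, 0, 0], "yaw": 0, "jaw": 150},
    {"offset": [0, 0, 0], "yaw": 0, "jaw": 150},
    {"offset": [0, 0, 0], "yaw": 0, "jaw": 150},
    {"offset": [0, 0, 0], "yaw": 0, "jaw": 150},
    {"offset": [0, 0, 0], "yaw": 0, "jaw": 150}
  ]
}}

```text
clock: 16.05
position: [0.4491, 0.0455, 0.2158]
ee_rot: [0.051, -0.702, 0.708, -0.054]
ft_force: [-0.5, -0.2, -1.8]
grip_width: 0.517
```

Run:
```python
from h import *
o=manip.get_obs();b=manip.camera("side");print(o["position"].round(4),o["grip_width"],abs(o["joint_velocities"]).max())
for q in ("walnut","knob"):
    for r in manip.spot_point(b,q)[:2]: print(q,r["confidence"],np.round(r["centre"]),pt(b,r["centre"]).round(3),pt(b,r["centre"],z=.079).round(3))
v,u=np.mgrid[0:400,0:640];d=b["depth"];K=b["intrinsics"]
P=np.stack([(u-K[0,2])/K[0,0]*d,(v-K[1,2])/K[1,1]*d,d],-1);W=(P-b["t"])@np.array(b["R"])
p=b["pixels"].astype(int);m=(np.linalg.norm(W-[.555,.061,.212],axis=-1)<.022)&(p[...,0]-p[...,2]>40)
print(m.sum(),W[m].mean(0).round(3),W[m].min(0).round(3),W[m].max(0).round(3))
```

```text
[0.4491 0.0455 0.2158] 0.5173918087799301 0.001585858537724848
walnut 0.41 [313. 192.] [0.546 0.072 0.222] [ 0.596 -0.082  0.079]
knob 0.61 [352. 294.] [0.368 0.268 0.048] [0.364 0.29  0.079]
knob 0.57 [300. 240.] [0.561 0.157 0.093] [0.565 0.146 0.079]
62 [0.549 0.065 0.223] [0.534 0.054 0.212] [0.565 0.079 0.229]
```

The nut is held at about z 0.21 m, the arm is at rest and the knob is at its home position. Handing in.

```bash
python3 -c "
from h import *
print(manip.hand_in()); o=manip.get_obs(); print(o['clock'],o['position'],o['grip_width'])"
```

```text
the job is handed in; nothing more can be done
None
the job is handed in; nothing more can be done
```

I handed the job in at about 16 s on the robot's clock, with the walnut held in the tongs about 0.21 m above the desk.

**What I did:** I pulled the knob about 78 mm out to its stop, saw the walnut lying in the dish, and pushed the knob home with about 19 N. Then I picked up the steel tongs, lowered them around the nut with the arms either side of the tab, closed them with a 22 N squeeze and lifted. I did not see the fingers or arm touch the nut at any point, and I moved nothing else on the desk knowingly.

**What the last checks showed:**
- **Nut:** side-camera depth puts brown points at about (0.549, 0.065, 0.223), where the jaws should be.
- **Grip:** 44 mm over the patches, which is the width for holding the nut.
- **Arm:** at rest.
- **Knob:** found at about (0.561, 0.157), its home position.

**What disagreed or was not checked:**
- **Scene camera:** in the last check with it, the network's walnut hits were spurious; only the side camera found the nut. The side camera also gave one false knob hit.
- **Final picture:** I could not view one because the viewing limit was reached, so the hold rests on the depth and grip-width numbers.
- **Bystanders:** I did not re-measure their positions at the end.
- **Verdict:** hand-in reports none, and the state read after it was refused.

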